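# Turn a square book round the post and park it on the display tray

## Task

The square book lies on the display tray with its spine to the right, as seen from the robot. Push it against the tray's fixed corner post so that it pivots a quarter turn counter-clockwise (seen from above) round the post, then slide it home with its spine flush along the far lip. Finally push the sliding wooden fence up to the book so that the book sits snug between the fence and the left rail. Keep the book flat on the tray and leave the other things on the tray where they are.

Things in the scene. Friction and masses are not known exactly. Their poses are not given: they have to be found in the camera images.
- tray: Fixed plywood display tray, 355 x 360 mm, turned up to 9 degrees on the counter. Origin: on the corner post's axis, at the tray's underside (counter level); x points to the far lip (away from the robot), y left, z up. The base spans x -190 to +165 mm, y -260 to +100 mm; its top, on which the book slides, is at z = 8 mm. Lip and rail: see tray_corner.
- tray_corner (a point): Inner corner of far lip and left rail, on the base's top: tray (145, -4, 8) mm. Far lip: wooden bar along y, inner face at tray x = +145 mm, y -172 to +12 mm. Left rail: wooden bar along x, inner (right) face at tray y = -4 mm, x +30 to +145 mm, its near end bevelled away to the left. Both rise 20 mm above the base. Near side open; right side has only the fence.
- post: Fixed square wooden post, 24 x 24 mm, with a 30 mm square cap, 55 mm high above the tray's base. Origin, axes as the tray: x, y -12 to +12 mm, its right face 8 mm to the right of the left rail's. At the start the book lies on its near side, up to 45 mm short of it, the left part of its front edge facing the post. Pushing its rear edge about 20 mm right of the middle keeps it on the post; near its end it spins free.
- book: Loose square hardback lying flat, 110 x 110 x 28 mm, 0.19 to 0.38 kg, too wide to grip. Cloth cover, blank label; spine on one side, cream page edges on the other three. Origin: centre of its underside, z up. Its -y side is the spine: at the start its axes are within 12 degrees of the tray's (spine right); after the quarter turn its x axis points along tray +y, the spine to tray +x.
- book_spine (a point): Centre of the spine's outer face: 55 mm from the book's centre along the book's -y, 14 mm above its underside.
- fence (a joint): Travel in m of the sliding wooden fence at the tray's right, along tray +y (0 = fully out, at most 0.12). Starts between 0 and 0.02, stays where it is left (friction about 1.5 N). Its inner face is at tray y = -205 mm + travel, so it touches the 110 mm book lying against the left rail at 0.091.
- fence_push (a point): Centre of the fence's outer (right) face, where to push it towards tray +y: tray x = 40 mm, 16 mm above the base. The fence is a bar 90 mm long along tray x (x -5 to +85 mm), 16 mm thick, its top 30 mm above the base; outer face at tray y = -221 mm + travel.
- tape: Bystander: roll of clear tape, 64 mm across, 24 mm high, lying on the tray left of the rail. Origin: underside centre.
- weight: Bystander: brass paperweight, 44 mm across, 32 mm high, on the tray's near left. Origin: underside centre.
- stamp: Bystander: small wooden hand stamp, 36 x 24 mm, 46 mm high, on the tray's near right corner. Origin: underside centre.
Things that resemble listed ones, but are neither listed nor needed, are in the scene too. What is meant by the book is not green or purple, and is the larger of those in its own colour.

How it is judged:
By the outcome, as a careful person would: the job done as asked, in the order asked, and still so for the second after the job is handed in, with the robot touching nothing.
It also fails if it takes over 72 s, if anything falls off the work surface, if the arm or the gripper's body presses on something with over 40 N, if the wrist force passes 120 N, or if a joint passes its speed limit or range.

## Robot

A 7-joint arm with a two-finger parallel gripper is mounted at the origin on the work surface. World frame = base frame: x ahead of the robot, y to its left, z up, the work surface at z = 0. Lengths are in mm, angles in rad, forces in N, time in s.
With the tool pointing down it reaches from about 400 to 875 mm from the base axis. Payload 4.4 kg.
Tool frame: the origin (TCP) lies at the very end of the fingers, on their centre line; the grasp point (between the pads) lies 19 mm behind it; y points along the fingers, z is the direction in which the jaws open and shut, and the axes are right-handed (so a half turn about y gives the same grasp; the last joint's range is limited). The gripper opens to 85 mm and grips with 20 to 120 N. Pads are 22 mm wide; open, the fingers measure 114 mm over their backs; the gripper's body (76 mm by 85 mm) begins 54 mm behind the grasp point. The pads swing forward as they close: fully open they stand 13 mm farther back than shut.
Start: joints at [1.211, 0.628, 0.038, 1.517, -0.027, 0.996, -0.02], TCP at [188.262, -622.154, 231.313] pointing down, gripper open.
Joint ranges: [-3.06, 3.06], [-0.37, 2.12], [-1.25, 1.32], [0.18, 2.47], [-1.1, 4.24], [0.23, 1.98], [-2.94, 2.94]. Speed limits (rad/s): [2.57, 2.57, 3.14, 3.14, 3.14, 3.14, 3.14].

## Interface

Orientations are given as [roll, pitch, yaw] about the fixed x, y, z axes, in that order (R = Rz(yaw) Ry(pitch) Rx(roll)).
In Python, from cell import ctrl, imaging, finish_job gives the robot as it stands.
- The arm moves only by the shell command python3 -m inch 'ROWS'. ROWS is JSON, one flat list of numbers, 7 for each row, row after row: the opening, from 0 (shut) to 1 (fully open), then the shift along the tool's x, y, z in cm, then the turn, a rotation vector about the tool's x, y, z in degrees. A call has 1 to 12 rows; each row is the pose to reach, as a shift and turn from the pose commanded when the call began, along the tool's axes at that moment; what a row does not reach only later rows make up. A row lasts 1/10 s, in which the tool goes at most 50 mm and 8.59 degrees, less where a joint would pass 70% of its speed; a pose out of reach is approached as far as the arm can. A call with a gripper value outside its range is refused whole. The fingers move at their own pace and stop on an object; the grip force is fixed at half the most. Time passes only in rows, so rows that repeat a pose let the fingers close. It gives the time, the measured TCP pose, the force and the opening at its end, in the units of the state.
- ctrl.read_state(): the state, without advancing time (a new reading comes with each control period).
- imaging.get_image(name): name is "scene" or "top"; returns a dict with "img" (420x560x3 uint8, red, green, blue), "fx", "fy", "cx", "cy" (pixels), "dist" ([k1, k2, p1, p2, k3] as OpenCV has them; the pictures are not rectified), "R" (3x3) and "t" (3): a world point X has camera coordinates R X + t. Camera axes: x right, y down, z forward; pixel columns grow to the right and rows downward; lengths in mm; the calibration is good to about 2 mm. A picture is of the moment at which its call begins. There is no depth.
- finish_job(): hands the job in, once; it reports no verdict.
The state is a dict: "clock": time; "qpos": joint angles; "qd": joint speeds; "tau": joint torques, N m; "eef_pos": TCP position; "tool_rot": TCP orientation; "force": force on the tool from outside, world axes, zero at the start; "torque": the same for the moment, N m; "width": finger opening in mm.
Only numpy, scipy, OpenCV 4.12 (cv2) and the standard library are available. Lean on these libraries where they do the work, as an engineer would, in place of code of your own. Each camera call takes 0.05 s, during which the arm holds its last target.

## Working session

There is one attempt and no reset: what is moved stays moved. The work goes in short steps, Python scripts to look and compute and a shell command to move; the robot and the scene stay as the last step left them, time stands still between calls to the robot, and variables do not carry over. Pictures are saved under pics/ and viewed, and the job is handed in when it is done.

```bash
ls; mkdir -p pics
python3 - <<'E'
from cell import ctrl, imaging
import cv2
s=ctrl.read_state(); print(s)
for n in("scene","top"):
    d=imaging.get_image(n); cv2.imwrite(f"pics/{n}0.png",d["img"][:,:,::-1]); print(n,d["fx"],d["fy"],d["cx"],d["cy"],d["dist"],d["R"],d["t"])
E
```

```text
pics
{'clock': 0.0, 'qpos': array([ 1.21119687,  0.62934712,  0.03844784,  1.51841805, -0.02699594,
        0.99630915, -0.02002081]), 'qd': array([ 0.00174653,  0.00142646,  0.00134117, -0.001089  , -0.00024285,
       -0.00055288, -0.00087182]), 'tau': array([ 1.05117961e-04, -5.63420606e+01,  1.22598242e+00, -1.93452018e+01,
        1.09585072e-02,  1.03900780e-02,  5.76386981e-06]), 'eef_pos': array([ 188.06571817, -621.5122932 ,  230.37257153]), 'tool_rot': array([-1.57275948e+00, -3.40712916e-05, -2.84781766e+00]), 'force': array([-0.61926284, -0.43472543, -0.30497511]), 'torque': array([ 0.01016448, -0.00143884, -0.06403522]), 'width': 85.73334624863942}
scene 505.67954382165897 505.67954382165897 285.8152149743699 210.60276367428537 [-0.0319574  0.         0.         0.         0.       ] [[ 5.40359205e-01  8.41434311e-01 -4.80431918e-04]
 [ 5.83117754e-01 -3.74882862e-01 -7.20719449e-01]
 [-6.06618178e-01  3.89167240e-01 -6.93226691e-01]] [-330.01440295 -234.09928665 1278.56720556]
top 473.8266204760448 473.8266204760448 277.99254260309687 220.13658502587901 [-0.1686548  0.         0.         0.         0.       ] [[-0.01954526 -0.99941958  0.02790142]
 [-0.9852629   0.0145104  -0.17043025]
 [ 0.16992647 -0.03082134 -0.98497464]] [  38.27834961  496.52395042 1114.89539728]
```

View pics/scene0.png

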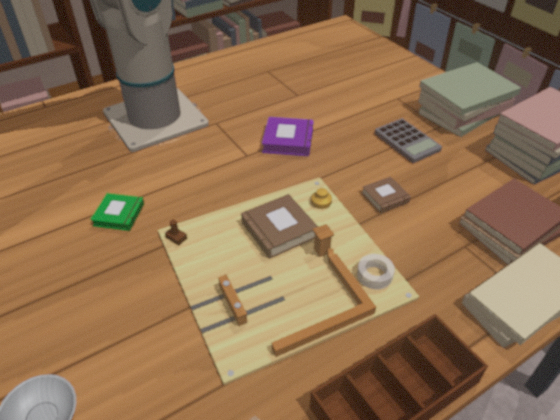

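View pics/top0.png

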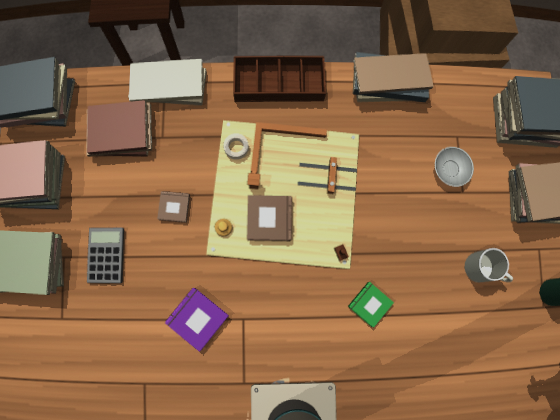

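Top view, with far up and left left. Candidates for the book are the brown one on the tray (270,218), a small brown one (173,207), purple (198,320) and green (372,305). There are also brown and maroon stacks at (119,128) and (392,76). By the description it is the brown one on the tray. I'll check it in a close crop.

Run:
```python
import cv2
a=cv2.imread("pics/top0.png")[110:280,195:375]
cv2.imwrite("pics/c0.png",cv2.resize(a,None,fx=4.2,fy=3.5*1.0,interpolation=cv2.INTER_CUBIC) if 0 else cv2.resize(a,None,fx=3.5,fy=3.5,interpolation=cv2.INTER_CUBIC))
```

```text
(no output)
```

View pics/c0.png

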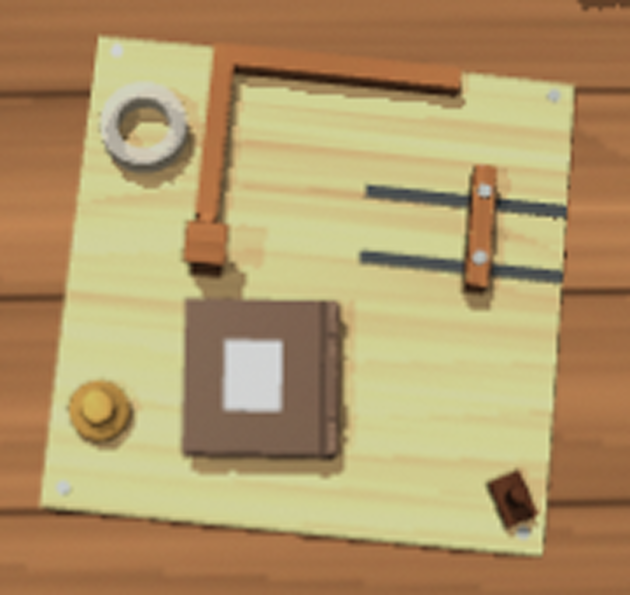

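```bash
cat > h.py <<'E'
import numpy as np, cv2
from cell import ctrl, imaging
def cam(n="top"):
    d=imaging.get_image(n); d["K"]=np.array([[d["fx"],0,d["cx"]],[0,d["fy"],d["cy"]],[0,0,1]]); d["dist"]=np.array(d["dist"],float);return d
def p2w(d,uv,z):
    uv=np.array(uv,float).reshape(-1,1,2)
    n=cv2.undistortPoints(uv,d["K"],d["dist"]).reshape(-1,2)
    r=np.c_[n,np.ones(len(n))]@d["R"]; o=-d["R"].T@d["t"]
    s=(z-o[2])/r[:,2]; return (o+s[:,None]*r)[:,:2]
def w2p(d,X): return cv2.projectPoints(np.array(X,float).reshape(-1,1,3),cv2.Rodrigues(np.array(d["R"]))[0],np.array(d["t"],float),d["K"],d["dist"])[0].reshape(-1,2)
def fit(L,W):
    L=np.array(L,float);W=np.array(W,float);l=L-L.mean(0);w=W-W.mean(0)
    a=np.arctan2((l[:,0]*w[:,1]-l[:,1]*w[:,0]).sum(),(l*w).sum())
    R=np.array([[np.cos(a),-np.sin(a)],[np.sin(a),np.cos(a)]]); t=W.mean(0)-R@L.mean(0)
    return a,t,np.linalg.norm(L@R.T+t-W,axis=1)
def crop(d,u0,v0,u1,v1,f,name): cv2.imwrite(name,cv2.resize(d["img"][v0:v1,u0:u1,::-1],None,fx=f,fy=f,interpolation=cv2.INTER_CUBIC))
E
python3 - <<'E'
from h import *
d=cam()
c=lambda l:np.array(l,float)/3.5+[195,110]-0.5*(1-1/3.5)
a,t,e=fit([[165,100],[165,-260],[-190,-260],[-190,100]],p2w(d,c([[98,37],[575,86],[543,555],[42,507]]),8))
print("tray",np.degrees(a),t,e)
R=np.array([[np.cos(a),-np.sin(a)],[np.sin(a),np.cos(a)]])
T=lambda w:(w-t)@R
b=p2w(d,c([[187,299],[338,302],[340,458],[183,455]]),36)
print("book corners tray",T(b)); 
ab,tb,eb=fit([[55,55],[55,-55],[-55,-55],[-55,55]],b);print("book",np.degrees(ab-a),T(tb),tb,eb)
print("postcap",T(p2w(d,c([[187,222],[227,223],[224,263],[184,261]]),63)))
f=p2w(d,c([[474,166],[496,167],[490,276],[467,274]]),38);print("fence",T(f))
print("stamp,weight",T(p2w(d,c([[512,500],[98,408],[145,125]]),30)))
E
```

```text
tray -6.5201299765448635 [596.26626858  87.84285639] [0.53968034 0.82118736 0.95682303 1.04734541]
book corners tray [[ -35.48327055   10.63277522]
 [ -26.94885635  -95.95328859]
 [-137.72298807 -107.28924432]
 [-146.33956543    1.73406774]]
book 4.887118972954605 [-86.6236701  -47.71892249] [504.78428588  50.26889431] [1.5292046  1.88956075 0.98851522 0.70037065]
postcap [[ 13.23903224  14.9241956 ]
 [ 15.30992987 -12.8980775 ]
 [-13.48949041 -13.75422314]
 [-14.83456653  14.00681896]]
fence [[  83.00805641 -184.92709684]
 [  83.99158703 -200.93022502]
 [   2.5614509  -202.23014345]
 [   2.31385321 -185.6849145 ]]
stamp,weight [[-154.85095882 -230.65845319]
 [-118.38270968   64.99992124]
 [  91.92526418   55.27417006]]
```

```bash
cat >> h.py <<'E'
from scipy.spatial.transform import Rotation as Ro
TA=np.radians(-6.52); TO=np.array([596.27,87.84]); TR=np.array([[np.cos(TA),-np.sin(TA)],[np.sin(TA),np.cos(TA)]])
def t2w(p): return TR@np.array(p[:2],float)+TO
def w2t(w): return (np.array(w,float)[...,:2]-TO)@TR
def go(*pts, yaw=None):
    """tray x,y and world z of TCP targets -> tool shift cm"""
    s=ctrl.read_state(); R=Ro.from_euler('xyz',s["tool_rot"]).as_matrix()
    print("now tray",w2t(s["eef_pos"]).round(1),"z",s["eef_pos"][2].round(1),"yaw rel tray",np.degrees(s["tool_rot"][2]-TA).round(1),"F",s["force"].round(1),"t",s["clock"], "w",s["width"])
    for p in pts:
        X=np.r_[t2w(p),p[2]]; print(p,(R.T@(X-s["eef_pos"])/10).round(2), X.round(0))
E
python3 - <<'E'
from h import *
w=w2t([[500,-300]])[0]
go([*w,200],[-168,-66,150],[-168,-66,80],[-168,-66,16])
E
```

```text
now tray [-324.9 -751.3] z 230.6 yaw rel tray -156.6 F [-0.4  0.8  0. ] t 0.15 w 85.33217870647404
[np.float64(-51.60810937690488), np.float64(-396.2630206649889), 200] [-39.17   3.09 -21.75] [ 500. -300.  200.]
[-168, -66, 150] [-41.57   8.15 -56.68] [422.  41. 150.]
[-168, -66, 80] [-41.57  15.15 -56.67] [422.  41.  80.]
[-168, -66, 16] [-41.57  21.55 -56.66] [422.  41.  16.]
```

```bash
python3 -m inch '[0,-3.9,0.3,-2.2,0,2,0, 0,-7.8,0.6,-4.4,0,4,0, 0,-11.7,0.9,-6.5,0,6,0, 0,-15.7,1.2,-8.7,0,8,0, 0,-19.6,1.5,-10.9,0,10,0, 0,-23.5,1.8,-13,0,12,0, 0,-27.4,2.1,-15.2,0,14,0, 0,-31.3,2.5,-17.4,0,16,0, 0,-35.3,2.8,-19.6,0,18,0, 0,-39.2,3.1,-21.8,0,20,0, 0,-39.2,3.1,-21.8,0,23.4,0, 0,-39.2,3.1,-21.8,0,23.4,0]'
python3 - <<'E'
from h import *
go([-168,-66,150],[-168,-66,80],[-168,-66,16])
E
```

```text
clock: 1.35
eef_pos: [501.2, -298.3, 199.8]
tool_rot: [-1.571, -0.001, 3.03]
force: [-1.5, -1.0, 0.5]
width: -0.0
now tray [ -50.7 -394.4] z 199.8 yaw rel tray 180.1 F [-1.5 -1.   0.5] t 1.35 w -0.04325488478377127
[-168, -66, 150] [ 11.65   5.   -32.87] [422.  41. 150.]
[-168, -66, 80] [ 11.64  12.   -32.87] [422.  41.  80.]
[-168, -66, 16] [ 11.64  18.4  -32.86] [422.  41.  16.]
```

```bash
python3 -m inch '[0,1.5,0.6,-4.1,0,0,0, 0,2.9,1.2,-8.2,0,0,0, 0,4.4,1.9,-12.3,0,0,0, 0,5.8,2.5,-16.4,0,0,0, 0,7.3,3.1,-20.5,0,0,0, 0,8.7,3.8,-24.6,0,0,0, 0,10.2,4.4,-28.7,0,0,0, 0,11.7,5,-32.9,0,0,0, 0,11.7,8,-32.9,0,0,0, 0,11.7,11,-32.9,0,0,0, 0,11.7,12,-32.9,0,0,0, 0,11.7,12,-32.9,0,0,0]'
python3 - <<'E'
from h import *
go([-168,-66,16])
d=cam("scene"); crop(d,130,130,430,355,2.6,"pics/s1.png")
d=cam(); crop(d,195,110,375,280,3.5,"pics/t1.png")
E
```

```text
clock: 2.55
eef_pos: [420.9, 38.8, 79.5]
tool_rot: [-1.57, -0.003, 3.025]
force: [-0.1, 0.3, -0.5]
width: -0.1
now tray [-168.7  -68.6] z 79.5 yaw rel tray 179.9 F [-0.1  0.3 -0.5] t 2.55 w -0.09845847126399027
[-168, -66, 16] [-0.09  6.35 -0.27] [422.  41.  16.]
```

View pics/s1.png

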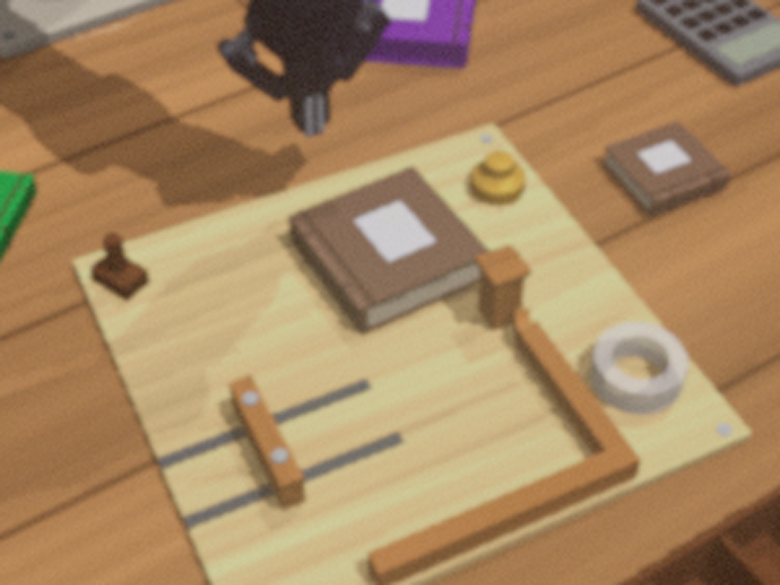

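View pics/t1.png

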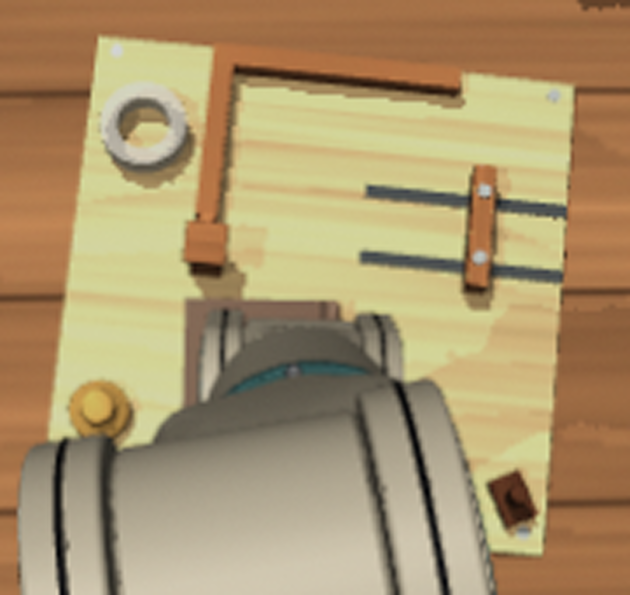

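Scene view: fingers (shut) at crop (313,120) are clear behind the book's rear edge. The spine is left in this view and the post is at (500,285). Descending.

```bash
python3 -m inch '[0,0,2,0.4,0,0,0, 0,0,4,0.4,0,0,0, 0,0,5.5,0.4,0,0,0, 0,0,6.3,0.4,0,0,0, 0,0,6.3,0.4,0,0,0, 0,-0.5,6.3,0.4,0,0,0, 0,-1,6.3,0.4,0,0,0, 0,-1.5,6.3,0.4,0,0,0, 0,-2,6.3,0.4,0,0,0, 0,-2.4,6.3,0.4,0,0,0, 0,-2.8,6.3,0.4,0,0,0, 0,-2.8,6.3,0.4,0,0,0]'
python3 - <<'E'
from h import *
go([-168,-66,16])
d=cam("scene"); crop(d,130,130,430,355,2.6,"pics/s2.png")
E
```

```text
clock: 3.85
eef_pos: [449.2, 33.0, 17.4]
tool_rot: [-1.571, -0.0, 3.027]
force: [-2.5, -0.9, 2.7]
width: 0.3
now tray [-139.9  -71.2] z 17.4 yaw rel tray 179.9 F [-2.5 -0.9  2.7] t 3.85 w 0.2553582959636312
[-168, -66, 16] [ 2.81  0.14 -0.52] [422.  41.  16.]
```

View pics/s2.png

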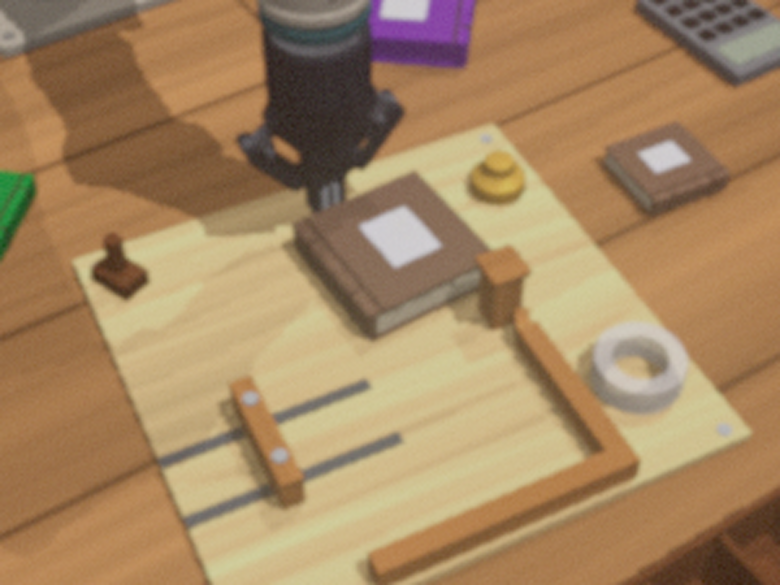

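```bash
cat >> h.py <<'E'
import json,pickle
CN={"fl":[55,55],"fr":[55,-55],"rr":[-55,-55],"rl":[-55,55]}
def book(d,z=36,f=2.6,off=(130,130),**k):
    uv=np.array([k[i] for i in k],float)/f+off-0.5*(1-1/f)
    a,t,e=fit([CN[i] for i in k],p2w(d,uv,z)); th=a-TA; c=w2t([t])[0]
    print("book th",np.degrees(th).round(1),"c",c.round(1),"err",e.round(1))
    r=np.array([[np.cos(th),-np.sin(th)],[np.sin(th),np.cos(th)]])
    print("post in book",((np.array([-12,-12])-c)@r).round(1), " tcp in book",((w2t(ctrl.read_state()["eef_pos"])-c)@r).round(1), "rear point by-20:",(c+r@[-55,-20]).round(1))
    return th,c,r
E
python3 - <<'E'
from h import *
d=cam("scene")
book(d,rl=(415,177),fr=(375,318),rr=(297,232),fl=(492,243))
E
```

```text
book th 10.9 c [-75.  -45.6] err [ 9.3  3.3  5.2 10.3]
post in book [68.2 21.1]  tcp in book [-68.6 -12.8] rear point by-20: [-125.2  -75.7]
```

Run:
```python
from h import *
d=cam("scene"); crop(d,235,185,335,265,7,"pics/s3.png")
```

```text
(no output)
```

View pics/s3.png

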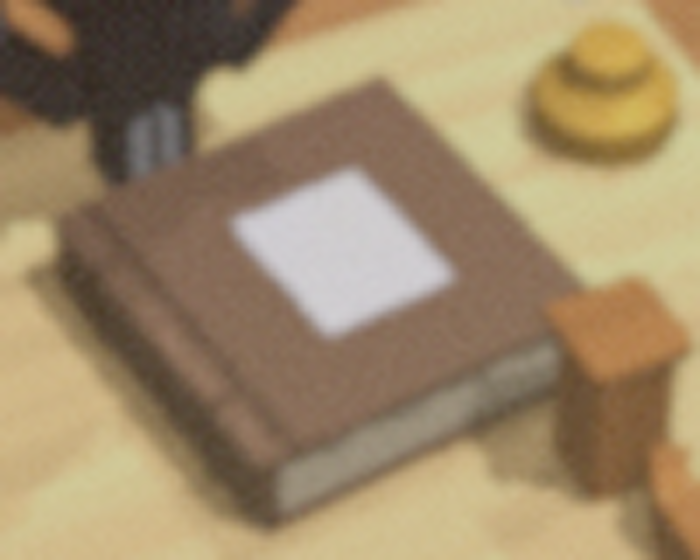

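Run:
```python
from h import *
d=cam("scene")
book(d,f=7,off=(235,185),rl=(378,78),fr=(272,470),rr=(62,222))
th,c,r=book(d,f=7,off=(235,185),rl=(378,78),fr=(272,470),rr=(62,222),fl=(588,298))
for n,(x,y) in CN.items(): print(n,w2p(d,np.r_[t2w(c+r@[x,y]),36])*7-np.array([235,185])*7)
print((w2p(d,np.r_[w2t(0*c)*0+ctrl.read_state()["eef_pos"][:2],40])-[235,185])*7)
print([ (w2p(d,np.r_[t2w([a,b]),63])-[235,185])*7 for a in(-15,15) for b in (-15,15)])
```

```text
book th 7.9 c [-75.2 -44.8] err [2.9 1.3 2.3]
post in book [67.1 23.8]  tcp in book [-67.8 -17.3] rear point by-20: [-126.9  -72.1]
book th 7.8 c [-76.3 -46.3] err [2.3 2.1 4.  5.7]
post in book [68.3 25.3]  tcp in book [-66.5 -16. ] rear point by-20: [-128.1  -73.6]
fl [[606.09002785 297.47154053]]
fr [[261.93501799 469.93504345]]
rr [[ 44.27826558 219.99956242]]
rl [[375.63391244  69.57162676]]
[[143.16553588 131.29081823]]
[array([[534.11496259, 297.64759977]]), array([[635.60142342, 261.14045956]]), array([[590.44423914, 374.1536972 ]]), array([[693.49462061, 336.04774655]])]
```

```bash
python3 -m inch '[0,-0.4,0,0.1,0,0,0, 0,-0.8,0,0.2,0,0,0, 0,-1.2,0,0.3,0,0,0, 0,-1.6,0,0.3,0,0,0, 0,-2,0,0.3,0,0,0, 0,-2.4,0,0.3,0,0,0, 0,-2.4,0,0.3,0,0,0]'
python3 - <<'E'
from h import *
d=cam("scene"); crop(d,235,185,335,265,7,"pics/s4.png")
E
```

```text
clock: 4.75
eef_pos: [469.0, 27.5, 17.0]
tool_rot: [-1.571, -0.007, 3.027]
force: [-10.9, -0.7, 7.6]
width: 0.2
```

View pics/s4.png

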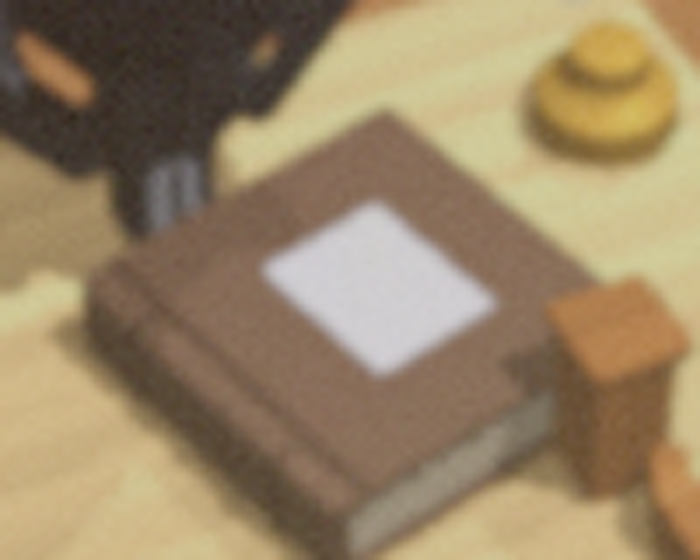

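Run:
```python
from h import *
d=cam("scene")
book(d,f=7,off=(235,185),rl=(385,108),fr=(347,520),rr=(90,285))
go()
```

```text
book th 14.7 c [-57.2 -41.9] err [1.7 0.8 2. ]
post in book [51.3 17.5]  tcp in book [-68.4 -15.6] rear point by-20: [-105.4  -75.2]
now tray [-119.5  -74.4] z 17.0 yaw rel tray 180.0 F [-9.3  0.6  6.8] t 4.85 w 0.18813956863354245
```

```bash
python3 -m inch '[0,-0.3,0,0.3,0,0,0, 0,-0.6,0,0.5,0,0,0, 0,-0.9,0,0.7,0,0,0, 0,-1.2,0,1.0,0,0,0, 0,-1.5,0,1.2,0,0,0, 0,-1.8,0,1.4,0,0,0, 0,-1.8,0,1.4,0,0,0]'
python3 - <<'E'
from h import *
d=cam("scene"); crop(d,235,185,335,265,7,"pics/s5.png");go()
E
```

```text
clock: 5.55
eef_pos: [477.2, 13.1, 16.5]
tool_rot: [-1.575, -0.021, 3.028]
force: [-24.1, 0.1, 19.1]
width: -0.3
now tray [-109.8  -87.8] z 16.5 yaw rel tray 180.0 F [-24.7   0.5  18.5] t 5.6 w -0.35204090037319796
```

View pics/s5.png

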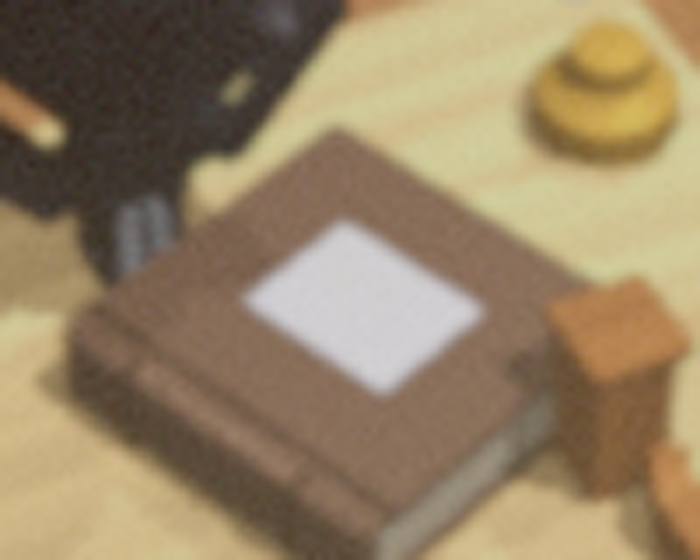

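Run:
```python
from h import *
d=cam("scene")
book(d,f=7,off=(235,185),rl=(338,127),fr=(376,540),rr=(72,328))
```

```text
book th 22.1 c [-52.6 -47.9] err [2.6 0.8 2. ]
post in book [51.1 17.9]  tcp in book [-68.1 -15.4] rear point by-20: [-96.  -87.1]
```

```bash
cat >> h.py <<'E'
def cmd(*sh):
    y=-2.84781766; P=np.array([188.262,-622.154,231.313])
    def ax(y): return np.array([[np.cos(y),0,-np.sin(y)],[np.sin(y),0,np.cos(y)],[0,-1,0]])
    P=P+ax(y)@[-392,31,-218]; y-=np.radians(23.4)
    for s in [(11.7,12,-32.9),(-2.8,6.3,.4),(-2.4,0,.3),(-1.8,0,1.4)]+list(sh): P=P+ax(y)@(10*np.array(s))
    return np.r_[w2t(P),P[2]].round(1)
E
python3 - <<'E'
from h import *
print(cmd()); go()
E
```

```text
[-98.  -88.2  17.3]
now tray [-109.9  -87.8] z 16.5 yaw rel tray 180.0 F [-24.2   0.8  19.1] t 5.65 w -0.0885519489859772
```

```bash
python3 -m inch '[0,2,0,0,0,0,0, 0,2,0,1.1,0,0,0, 0,1.4,0,1.2,0,0,0, 0,0.7,0,1.3,0,0,0, 0,0.2,0,1.7,0,0,0, 0,-0.3,0,2.1,0,0,0, 0,-0.8,0,2.5,0,0,0, 0,-1.3,0,2.9,0,0,0, 0,-1.8,0,3.2,0,0,0, 0,-2.3,0,3.5,0,0,0, 0,-2.3,0,3.5,0,0,0]'
python3 - <<'E'
from h import *
d=cam("scene"); crop(d,230,190,330,270,7,"pics/s6.png");go();print(cmd((-2.3,0,3.5)))
E
```

```text
clock: 6.75
eef_pos: [509.4, -28.9, 17.3]
tool_rot: [-1.567, 0.002, 3.026]
force: [-2.5, -5.3, -1.1]
width: -0.4
now tray [ -73.4 -125.6] z 17.2 yaw rel tray 179.9 F [-3.8 -3.9 -0.6] t 6.8 w 0.05802639045322393
[ -75.  -123.2   17.3]
```

View pics/s6.png

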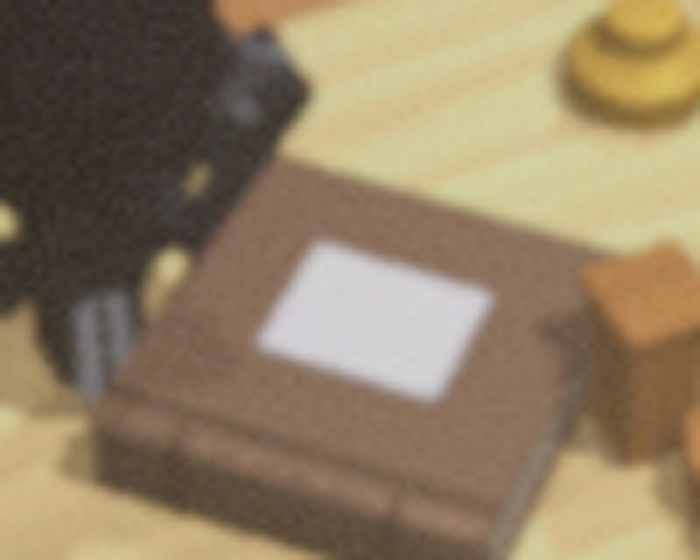

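Run:
```python
from h import *
d=cam("scene")
book(d,f=7,off=(230,190),rl=(275,158),fr=(493,520),rr=(98,408))
```

```text
book th 41.9 c [-40.4 -58.5] err [7.6 5.6 2. ]
post in book [52.2 15.6]  tcp in book [-69.5 -27.7] rear point by-20: [ -68.  -110.1]
```

```bash
python3 -m inch '[0,-0.5,0,0.2,0,0,0, 0,-1.0,0,0.5,0,0,0, 0,-1.6,0,0.7,0,0,0, 0,-2.1,0,0.9,0,0,0, 0,-2.6,0,1.0,0,0,0, 0,-3.1,0,1.2,0,0,0, 0,-3.7,0,1.3,0,0,0, 0,-4.2,0,1.4,0,0,0, 0,-4.7,0,1.5,0,0,0, 0,-5.2,0,1.5,0,0,0, 0,-5.2,0,1.5,0,0,0]'
python3 - <<'E'
from h import *
d=cam("scene"); crop(d,230,190,330,270,7,"pics/s7.png");go();print(cmd((-2.3,0,3.5),(-5.2,0,1.5)))
E
```

```text
clock: 7.95
eef_pos: [560.0, -49.4, 17.6]
tool_rot: [-1.567, 0.004, 3.026]
force: [-0.2, -6.6, -0.3]
width: 0.0
now tray [ -20.8 -140.5] z 17.6 yaw rel tray 179.9 F [-1.  -6.2 -1. ] t 8.0 w -0.12446571733262135
[ -23.1 -138.2   17.3]
```

View pics/s7.png

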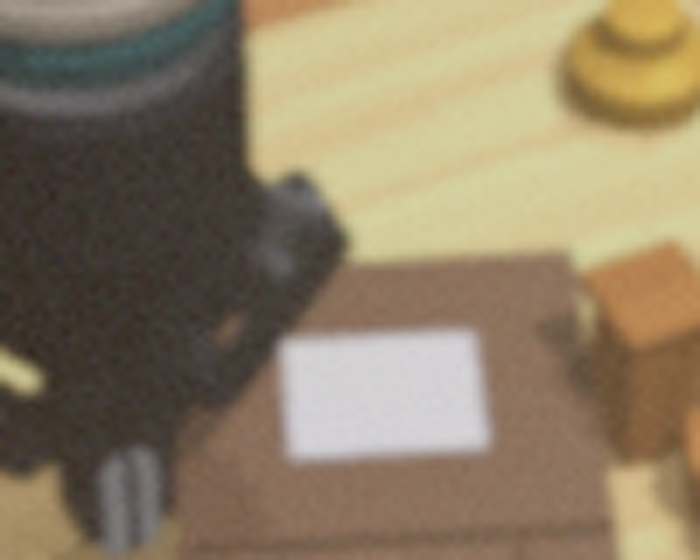

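Run:
```python
from h import *
d=cam("scene"); crop(d,200,190,380,325,4.4,"pics/s8.png")
d=cam("top"); crop(d,195,110,375,280,3.5,"pics/t8.png")
```

```text
(no output)
```

View pics/s8.png

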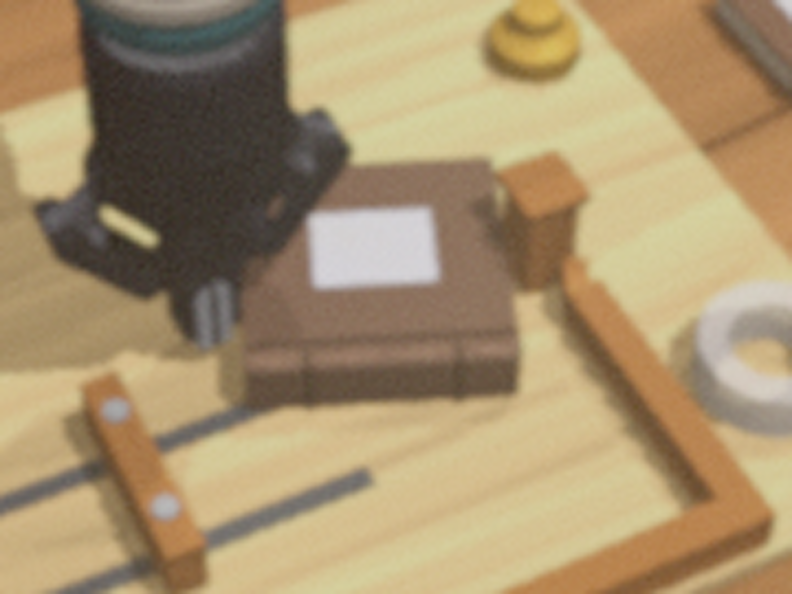

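View pics/t8.png

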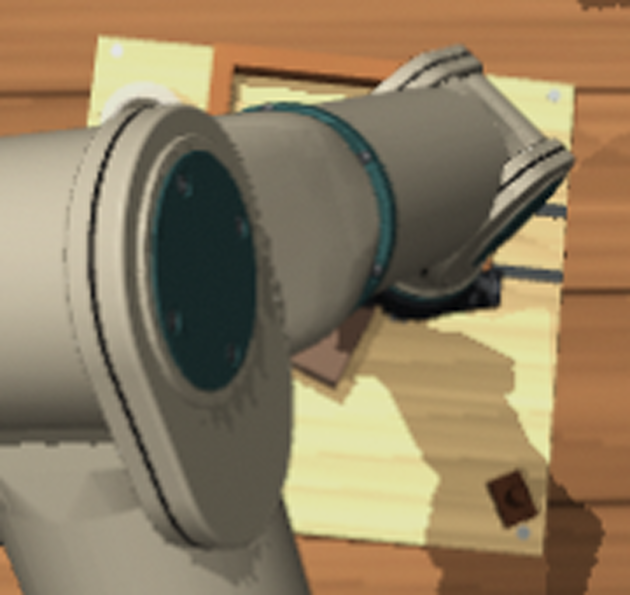

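Run:
```python
from h import *
d=cam("scene")
book(d,f=4.4,off=(200,190),rr=(246,352),fr=(517,340),fl=(490,159))
```

```text
book th 66.5 c [-18.  -67.8] err [3.6 3.5 6.5]
post in book [53.6 16.7]  tcp in book [-67.9 -26.2] rear point by-20: [ -21.6 -126.2]
```

```bash
python3 -m inch '[0,-0.5,0,0,0,0,0, 0,-1.0,0,0,0,0,0, 0,-1.6,0,0,0,0,0, 0,-2.2,0,0,0,0,0, 0,-2.7,0,0,0,0,0, 0,-3.3,0,-0.1,0,0,0, 0,-3.8,0,-0.1,0,0,0, 0,-4.3,0,-0.2,0,0,0, 0,-4.8,0,-0.4,0,0,0, 0,-4.8,0,-0.4,0,0,0]'
python3 - <<'E'
from h import *
d=cam("scene"); crop(d,200,190,380,325,4.4,"pics/s9.png");go();print(cmd((-2.3,0,3.5),(-5.2,0,1.5),(-4.8,0,-.4)))
E
```

```text
clock: 9.15
eef_pos: [606.6, -48.5, 17.3]
tool_rot: [-1.57, 0.001, 3.028]
force: [0.1, -2.9, -0.9]
width: 0.3
now tray [  25.2 -134.3] z 17.3 yaw rel tray 180.0 F [ 0.7 -4.  -1.3] t 9.2 w 0.2290005055526536
[  24.9 -134.3   17.3]
```

View pics/s9.png

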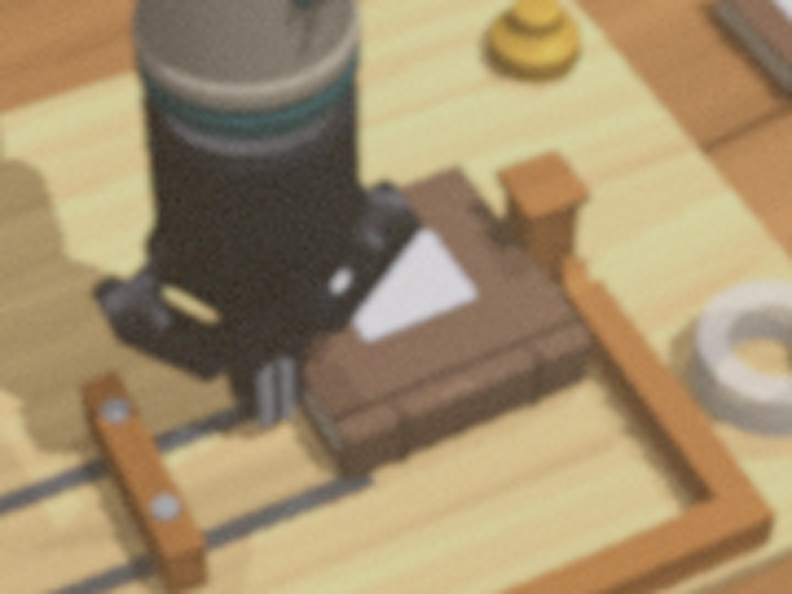

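Run:
```python
from h import *
d=cam("scene")
book(d,f=4.4,off=(200,190),rr=(343,424),fr=(591,337),fl=(458,167))
```

```text
book th 89.7 c [  7.2 -66. ] err [5.2 0.4 5.3]
post in book [53.9 19.5]  tcp in book [-68.3 -17.9] rear point by-20: [  27.  -121.1]
```

Book turned to about 90°: spine top edge (343,424)-(591,337), parallel to the lip. Now I lift off and go round to its near edge.

```bash
python3 -m inch '[0,0,0,1,0,0,0, 0,0,0,1.6,0,0,0, 0,0,-3,1.6,0,0,0, 0,0,-6,1.6,0,0,0, 0,3.7,-6,-1.3,0,0,0, 0,7.4,-6,-4,0,0,0, 0,11,-6,-6.8,0,0,0, 0,11,-6,-6.8,0,0,0, 0,11,-3,-6.8,0,0,0, 0,11,0,-6.8,0,0,0, 0,11,0,-6.8,0,0,0]'
python3 - <<'E'
from h import *
d=cam("scene"); crop(d,200,160,380,295,4.4,"pics/s10.png");go();print(cmd((-2.3,0,3.5),(-5.2,0,1.5),(-4.8,0,-.4),(11,0,-6.8)))
E
```

```text
clock: 10.35
eef_pos: [502.3, 32.1, 15.1]
tool_rot: [-1.572, -0.005, 3.026]
force: [0.3, 0.4, 0.3]
width: 0.2
now tray [-85.9 -66.5] z 16.6 yaw rel tray 179.9 F [0.5 0.2 1.1] t 10.4 w 0.3517673522575257
[-85.  -66.2  17.3]
```

View pics/s10.png

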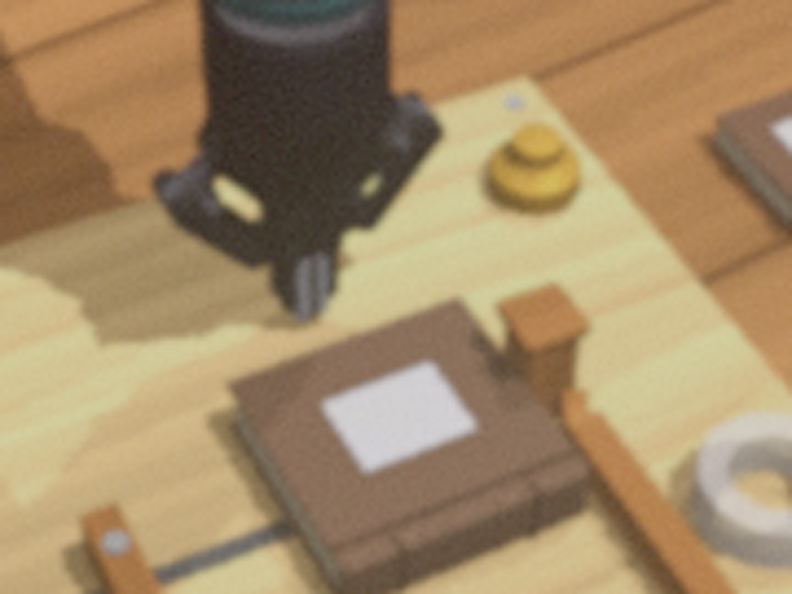

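```bash
python3 -m inch '[0,-1,0,-0.1,0,0,0, 0,-1.8,0,-0.2,0,0,0, 0,-2.5,0,-0.2,0,0,0, 0,-3.2,0,-0.2,0,0,0, 0,-4,0,-0.2,0,0,0, 0,-4.8,0,-0.2,0,0,0, 0,-5.6,0,-0.2,0,0,0, 0,-6.4,0,-0.2,0,0,0, 0,-7.2,0,-0.2,0,0,0, 0,-8,0,-0.2,0,0,0, 0,-8.6,0,-0.2,0,0,0, 0,-8.6,0,-0.2,0,0,0]'
python3 - <<'E'
from h import *
d=cam("scene"); crop(d,210,200,390,335,4.4,"pics/s11.png");go();print(cmd((-2.3,0,3.5),(-5.2,0,1.5),(-4.8,0,-.4),(11,0,-6.8),(-8.6,0,-.2)))
E
```

```text
clock: 11.6
eef_pos: [592.1, 23.4, 17.4]
tool_rot: [-1.57, 0.003, 3.027]
force: [-0.0, 0.5, -0.4]
width: 0.3
now tray [  2.8 -64.5] z 17.4 yaw rel tray 180.0 F [-0.2  0.5 -0.5] t 11.65 w 0.4206866385634377
[  1.  -64.3  17.3]
```

View pics/s11.png

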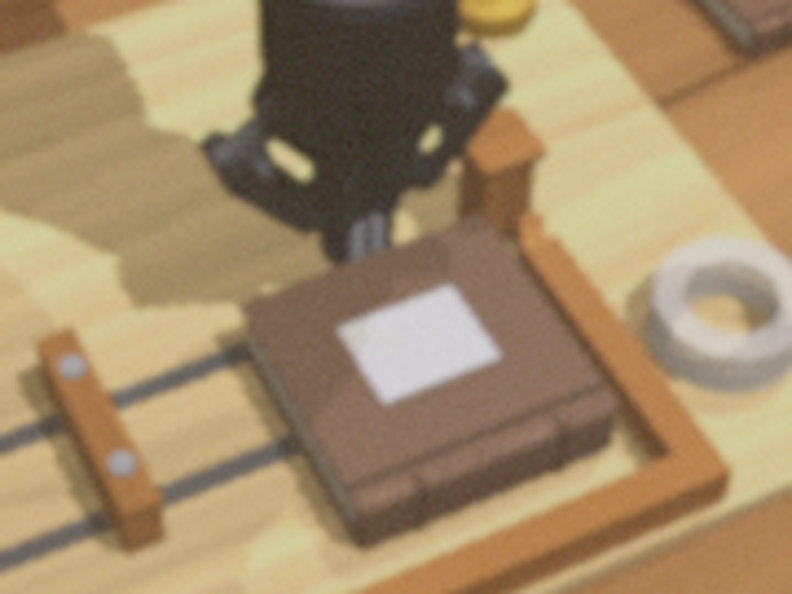

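```bash
python3 -m inch '[0,-0.4,0,0.2,0,0,0, 0,-0.8,0,0.2,0,0,0, 0,-1.2,0,0.2,0,0,0, 0,-1.6,0,0.2,0,0,0, 0,-2,0,0.2,0,0,0, 0,-2.3,0,0.2,0,0,0, 0,-2.6,0,0.2,0,0,0, 0,-2.6,0,0.2,0,0,0]'
python3 - <<'E'
from h import *
d=cam("scene"); crop(d,210,200,390,335,4.4,"pics/s12.png");go()
E
```

```text
clock: 12.45
eef_pos: [614.8, 18.9, 17.2]
tool_rot: [-1.571, -0.002, 3.027]
force: [-4.2, 0.0, 2.5]
width: 0.0
now tray [ 26.2 -66.4] z 17.2 yaw rel tray 179.9 F [-4.2 -0.8  2. ] t 12.5 w -0.022560810089887882
```

View pics/s12.png

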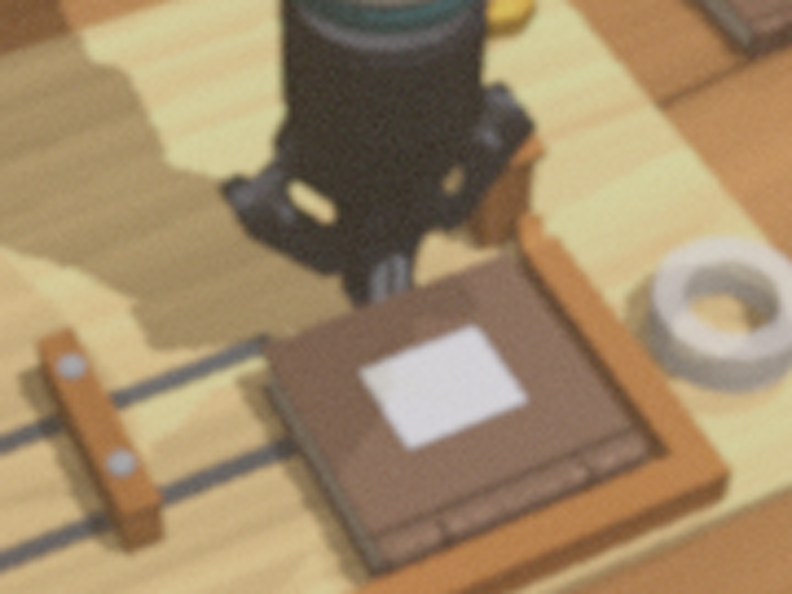

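```bash
python3 -m inch '[0,-0.3,0,0,0,0,0, 0,-0.5,0,0,0,0,0, 0,-0.7,0,0,0,0,0, 0,-0.7,0,0,0,0,0]'
python3 - <<'E'
from h import *
go()
E
```

```text
clock: 12.9
eef_pos: [614.8, 19.0, 17.1]
tool_rot: [-1.573, -0.015, 3.027]
force: [-20.3, 1.6, 16.7]
width: -0.3
now tray [ 26.2 -66.3] z 17.1 yaw rel tray 179.9 F [-20.3   1.6  16.7] t 12.9 w -0.3021975866196429
```

Seated: TCP x stopped at 26.2 with 20 N. Now I nudge the book left against the rail.

```bash
python3 -m inch '[0,2.5,0,0,0,0,0, 0,2.5,-3,0,0,0,0, 0,2.5,-6,0,0,0,0, 0,0,-6,3,0,0,0, 0,-2.8,-6,5.8,0,0,0, 0,-5.6,-6,8.4,0,0,0, 0,-5.6,-6,8.4,0,0,0, 0,-5.6,-3,8.4,0,0,0, 0,-5.6,0,8.4,0,0,0, 0,-5.6,0,8.4,0,0,0]'
python3 - <<'E'
from h import *
d=cam("scene"); crop(d,210,200,390,335,4.4,"pics/s13.png");go()
E
```

```text
clock: 13.9
eef_pos: [666.2, -70.3, 13.6]
tool_rot: [-1.572, -0.006, 3.027]
force: [-0.4, 0.0, -0.3]
width: 0.1
now tray [  88.9 -149.8] z 15.9 yaw rel tray 180.0 F [-0.4 -0.2 -0. ] t 13.95 w -0.09621590034544966
```

View pics/s13.png

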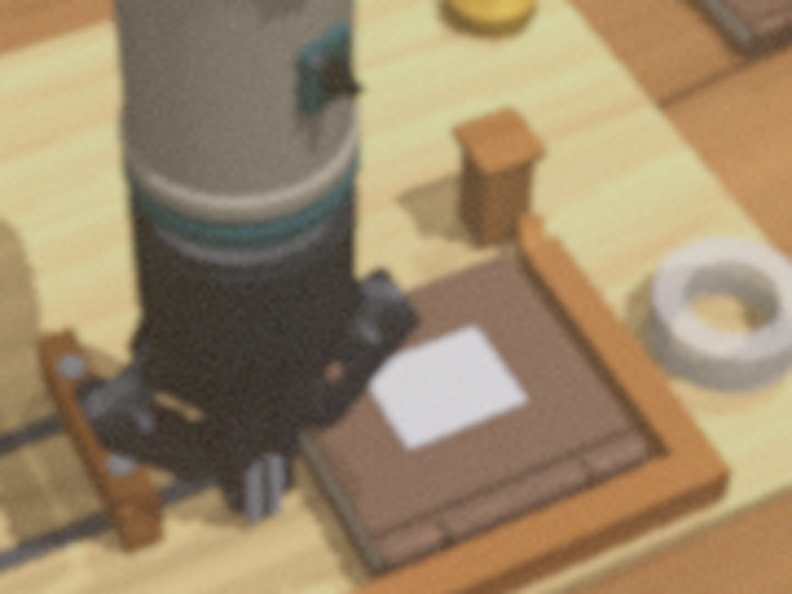

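```bash
python3 -m inch '[0,0,0,-0.6,0,0,0, 0,0,0,-1.1,0,0,0, 0,0,0,-1.5,0,0,0, 0,0,0,-1.9,0,0,0, 0,0,0,-2.3,0,0,0, 0,0,0,-2.7,0,0,0, 0,0,0,-3,0,0,0, 0,0,0,-3,0,0,0]'
python3 - <<'E'
from h import *
d=cam("scene"); crop(d,210,200,390,335,4.4,"pics/s14.png");go()
E
```

```text
clock: 14.75
eef_pos: [672.7, -48.2, 18.9]
tool_rot: [-1.562, 0.004, 3.024]
force: [-0.1, -11.3, 4.0]
width: 0.1
now tray [  91.4 -126.5] z 18.9 yaw rel tray 179.8 F [ -0.4 -10.8   4.7] t 14.8 w -0.037381950929156825
```

View pics/s14.png

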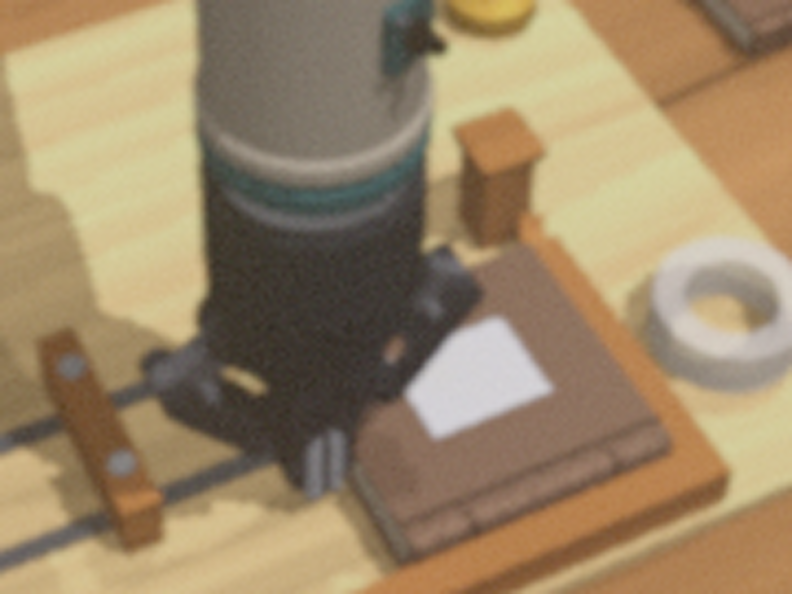

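```bash
python3 -m inch '[0,0,0,2.2,0,0,0, 0,0,-3,2.2,0,0,0, 0,0,-6,2.2,0,0,0, 0,3.5,-6,0,0,0,0, 0,7,-6,-3,0,0,0, 0,9.5,-6,-5.8,0,0,0, 0,9.5,-6,-5.8,0,0,0]'
python3 - <<'E'
from h import *
d=cam("scene"); crop(d,260,220,380,310,6.6,"pics/s15.png");go()
E
```

```text
clock: 15.5
eef_pos: [580.2, 35.0, 76.4]
tool_rot: [-1.578, -0.007, 3.034]
force: [-0.1, 1.1, -0.8]
width: 0.2
now tray [ -7.2 -57.4] z 77.0 yaw rel tray 180.2 F [0.2 0.1 0.1] t 15.55 w 0.0744387549980499
```

View pics/s15.png

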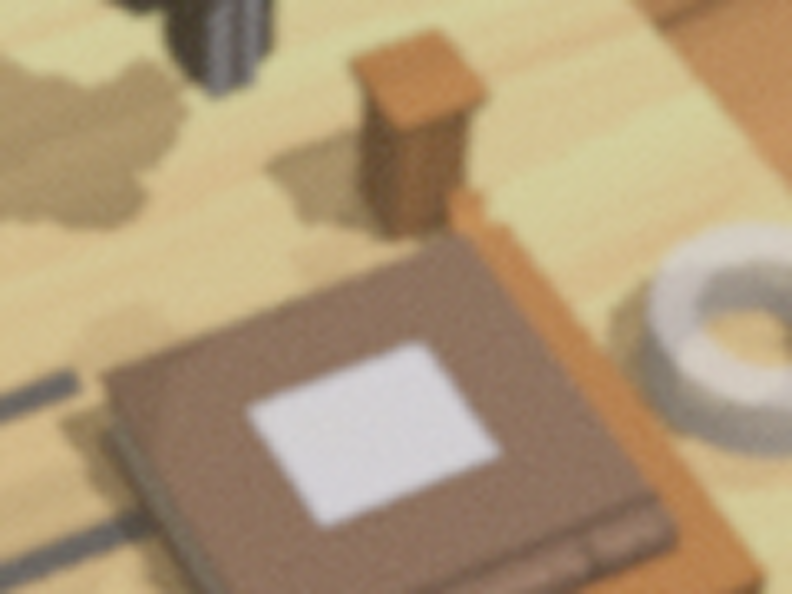

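```bash
python3 -m inch '[0,0,0,1,0,0,0, 0,0,3,1.2,0,0,0, 0,0,6,1.2,0,0,0, 0,-0.8,6,1,0,0,0, 0,-1.6,6,0.9,0,0,0, 0,-2.2,6,0.9,0,0,0, 0,-2.6,6,0.9,0,0,0, 0,-3,6,0.9,0,0,0, 0,-3.4,6,0.9,0,0,0, 0,-3.8,6,0.9,0,0,0, 0,-3.8,6,0.9,0,0,0]'
python3 - <<'E'
from h import *
d=cam("scene"); crop(d,260,220,380,320,5.8,"pics/s16.png");go()
E
```

```text
clock: 16.65
eef_pos: [614.3, 14.2, 17.1]
tool_rot: [-1.573, -0.014, 3.027]
force: [-14.4, 1.7, 11.0]
width: -0.1
now tray [ 26.2 -71.1] z 17.1 yaw rel tray 180.0 F [-13.9   1.5  10.5] t 16.7 w -0.04944803640201109
```

View pics/s16.png

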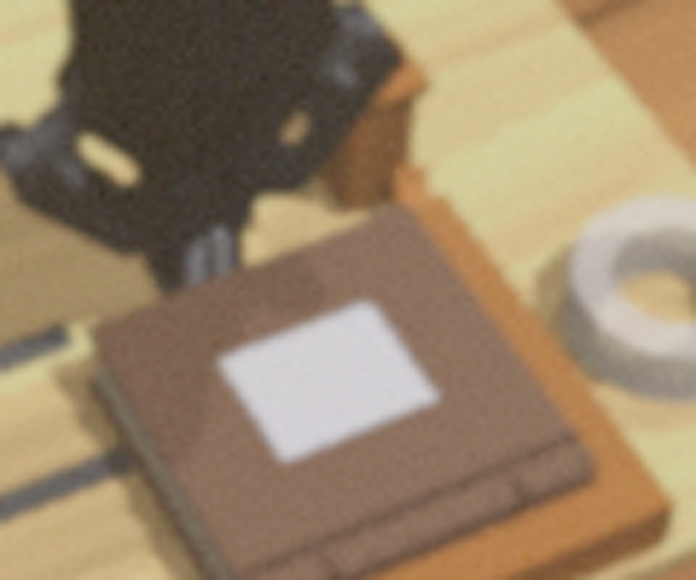

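```bash
python3 -m inch '[0,2.2,0,0,0,0,0, 0,2.2,-3,0,0,0,0, 0,2.2,-7,0.5,0,0,0, 0,1.5,-7,4,0,0,0, 0,0.8,-7,8,0,0,0, 0,0,-7,12,0,0,0, 0,-0.7,-7,16,0,0,0, 0,-0.7,-7,17.4,0,0,0, 0,-0.7,-7,17.4,0,0,0, 0,-0.7,-3.5,17.4,0,0,0, 0,-0.7,-0.2,17.4,0,0,0, 0,-0.7,-0.2,17.4,0,0,0]'
python3 - <<'E'
from h import *
d=cam("scene"); crop(d,190,200,370,335,4.4,"pics/s17.png");go()
d=cam("top"); crop(d,195,110,375,280,3.5,"pics/t17.png")
E
```

```text
clock: 17.9
eef_pos: [605.3, -155.6, 15.3]
tool_rot: [-1.575, -0.008, 3.03]
force: [-0.5, 1.2, 0.5]
width: 0.2
now tray [  38.3 -242.1] z 17.6 yaw rel tray 180.1 F [ 0.4 -0.1 -0.2] t 17.95 w -0.05362457552174963
```

View pics/s17.png

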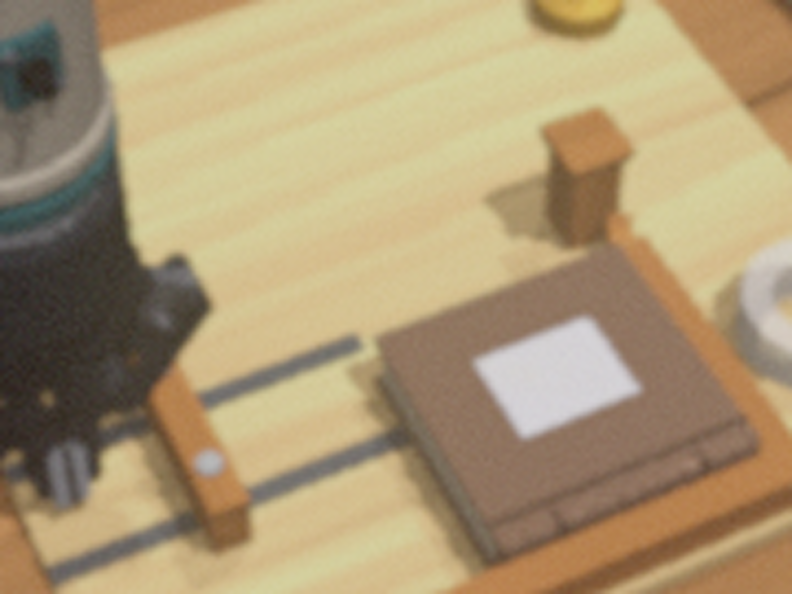

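View pics/t17.png

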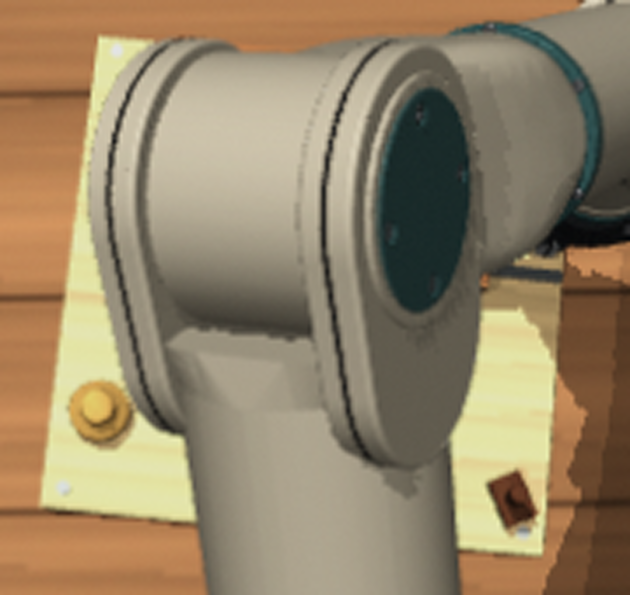

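```bash
python3 -m inch '[0,0,0,-1.2,0,0,0, 0,0,0,-2.2,0,0,0, 0,0,0,-3,0,0,0, 0,0,0,-3.8,0,0,0, 0,0,0,-4.6,0,0,0, 0,0,0,-5.4,0,0,0, 0,0,0,-6.2,0,0,0, 0,0,0,-7,0,0,0, 0,0,0,-7.7,0,0,0, 0,0,0,-8.4,0,0,0, 0,0,0,-9,0,0,0, 0,0,0,-9,0,0,0]'
python3 - <<'E'
from h import *
d=cam("scene"); crop(d,210,200,390,335,4.4,"pics/s18.png");go()
E
```

```text
clock: 19.2
eef_pos: [618.2, -69.0, 19.0]
tool_rot: [-1.572, -0.001, 3.029]
force: [0.5, -0.1, -0.4]
width: -0.3
now tray [  39.4 -153.9] z 19.0 yaw rel tray 180.0 F [ 0.2 -0.3  0. ] t 19.25 w 0.12128339610364146
```

View pics/s18.png

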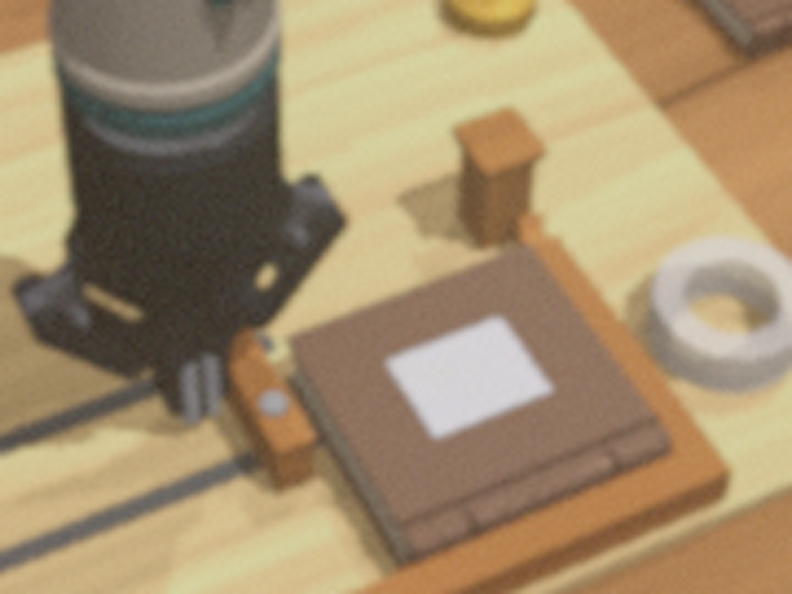

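Fence has a few mm to go. Now a gentle approach.

```bash
python3 -m inch '[0,0,0,-0.3,0,0,0, 0,0,0,-0.6,0,0,0, 0,0,0,-0.9,0,0,0, 0,0,0,-1.1,0,0,0, 0,0,0,-1.3,0,0,0, 0,0,0,-1.3,0,0,0]'
python3 - <<'E'
from h import *
d=cam("scene"); crop(d,210,200,390,335,4.4,"pics/s19.png");go()
E
```

```text
clock: 19.85
eef_pos: [619.3, -58.4, 19.1]
tool_rot: [-1.57, -0.001, 3.027]
force: [-1.9, -1.8, -1.9]
width: -0.0
now tray [  39.5 -142.6] z 19.2 yaw rel tray 179.9 F [-2.3 -2.5 -1.2] t 19.9 w 0.2503443220897136
```

View pics/s19.png

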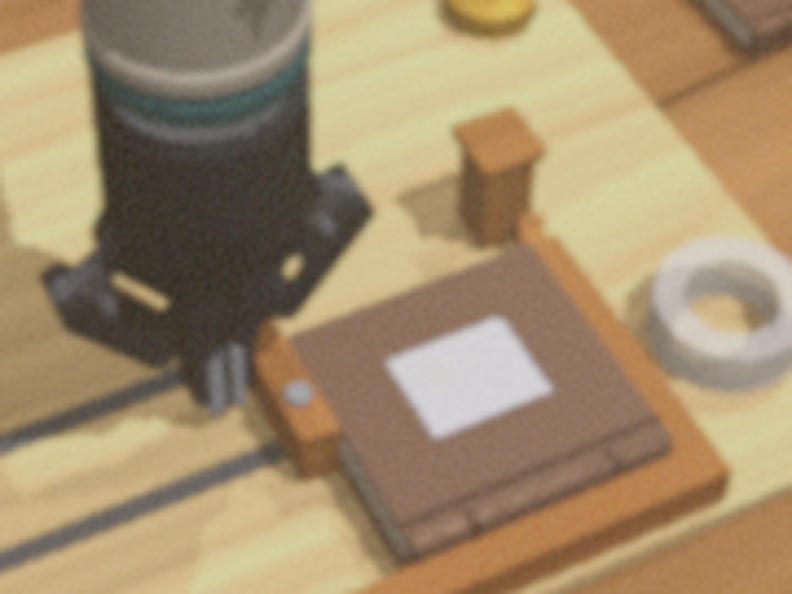

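```bash
python3 -m inch '[0,0,0,-0.2,0,0,0, 0,0,0,-0.4,0,0,0, 0,0,0,-0.4,0,0,0]'
python3 - <<'E'
from h import *
go()
E
```

```text
clock: 20.2
eef_pos: [619.3, -58.3, 19.2]
tool_rot: [-1.565, -0.0, 3.025]
force: [-2.8, -8.1, -2.1]
width: -0.2
now tray [  39.5 -142.6] z 19.2 yaw rel tray 179.8 F [-2.8 -8.1 -2.1] t 20.2 w -0.20662853072694842
```

Stalled at y=-142.6 with 8 N, so it is snug. Retract and look from both cameras.

```bash
python3 -m inch '[0,0,0,1.5,0,0,0, 0,0,0,3,0,0,0, 0,0,-4,4,0,0,0, 0,0,-8,5,0,0,0, 0,1,-12,9,0,0,0, 0,2,-15,13,0,0,0, 0,3,-15,17,0,0,0, 0,4,-15,21,0,0,0, 0,5,-15,25,0,0,0, 0,6,-15,29,0,0,0, 0,7,-15,33,0,0,0, 0,7,-15,33,0,0,0]'
python3 - <<'E'
from h import *
d=cam("scene"); crop(d,240,220,370,320,5.8,"pics/s20.png");go()
d=cam("top"); crop(d,195,110,375,280,3.5,"pics/t20.png"); crop(d,245,120,345,195,7.8,"pics/t21.png")
E
```

```text
clock: 21.4
eef_pos: [508.4, -382.5, 170.9]
tool_rot: [-1.565, 0.001, 3.017]
force: [-1.2, -0.6, -0.5]
width: -0.2
now tray [ -32.2 -473.2] z 170.3 yaw rel tray 179.5 F [-0.3  0.3 -0. ] t 21.45 w 0.4297388578332845
```

View pics/s20.png

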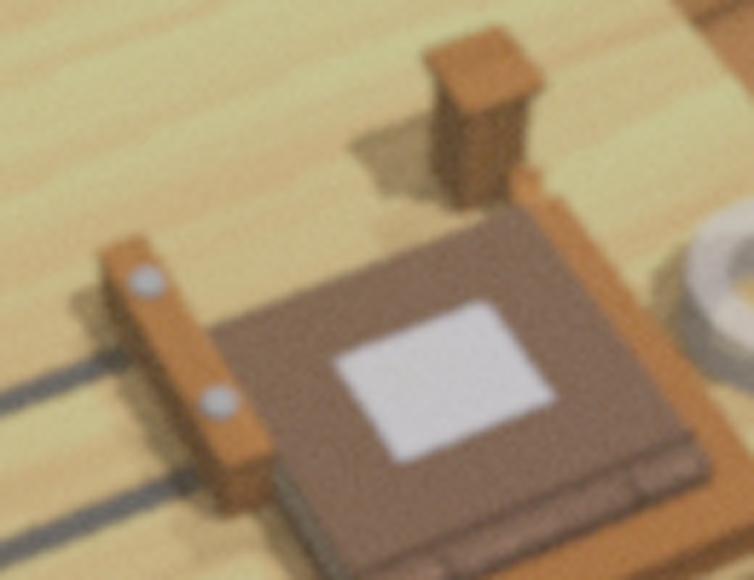

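View pics/t20.png

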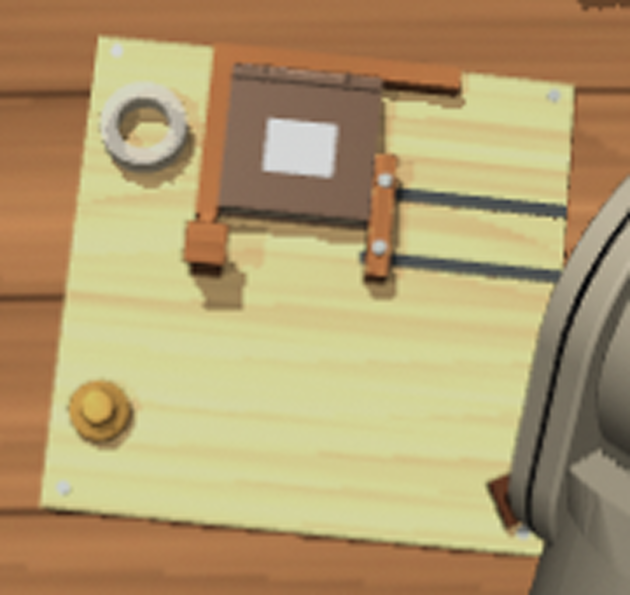

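View pics/t21.png

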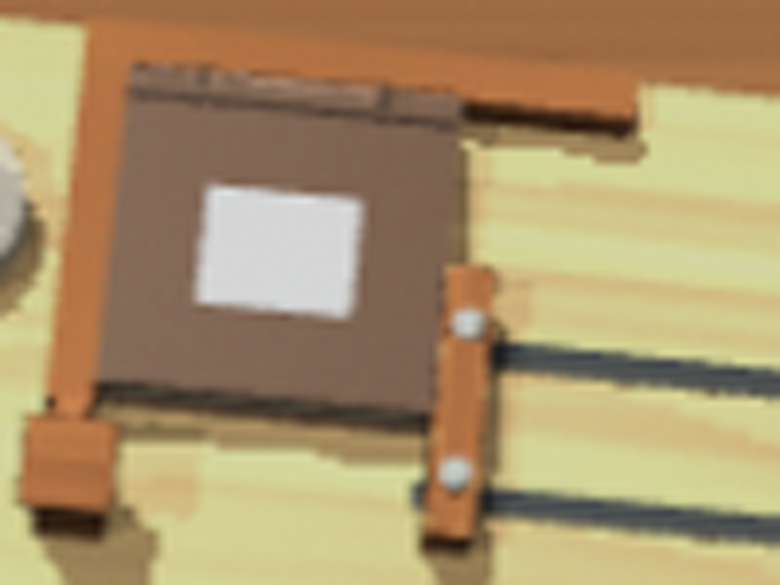

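Run:
```python
from h import *
d=cam("top")
book(d,f=7.8,off=(245,120),fr=(132,64),rr=(464,93),rl=(431,412),fl=(97,378))
f=p2w(d,(np.array([[446,265],[425,538]])/7.8+[245,120]-.44),38);print("fence inner",w2t(f))
```

```text
book th 89.9 c [ 89.9 -58.6] err [1.7 0.1 1.6 1.1]
post in book [ 46.4 102. ]  tcp in book [-409.8  119.2] rear point by-20: [ 109.8 -113.7]
fence inner [[  84.644685   -112.65009012]
 [  -6.6848993  -113.60395021]]
```

Book at 89.9°, centre (89.9, -58.6) against an ideal of (90, -59). Fence inner face about -113 against an ideal of -114. Handing in.

```bash
python3 -c "
from cell import finish_job
print(finish_job())"
```

```text
the job is handed in; nothing more can be done
None
```

The job is done and handed in at about 21.5 s of the 72 s. With the shut fingers I pivoted the brown book a quarter turn counter-clockwise round the post. I then slid it spine-first against the far lip and nudged it left to the rail. A second push seated it on the lip again, and the fence went up to it last.

**Final checks:**

| Check | Measured (top view) | Should be |
|---|---|---|
| Book angle | 89.9° | 90° |
| Book centre, tray x, y | (89.9, -58.6) mm | (90, -59) mm |
| Fence inner face, tray y | about -113 mm | -114 mm |

- **Contact:** The book stopped against the lip at the same point both times, under 20 N and then 14 N. The fence stopped on the book at 8 N.
- **Forces:** The highest tool force I read was about 31 N, early in the pivot when the finger was too near the post's line. I moved it further right along the rear edge and the force dropped.
- **Bystanders:** The tape and weight look unmoved in the last picture. The stamp was partly hidden by the arm there, but its visible corner is where it was.
- **Disagreement:** Positions from the scene camera were 2 to 7 mm off during the turn, so I relied on the top view for the final check.

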